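# Sweep the tiles into the tray and gather them in its pouring corner

### The job

Using the rubber-footed scraper block, and without touching the tiles with the gripper, sweep the five loose mosaic tiles off the board into the steel tray that stands against its open end, then leave the scraper on the board. Take the tray by its wooden handle, lift it well above the chest's top and tilt it until all five tiles have slid down into the corner with the flared pouring lip. Finish still holding the tray up there, clearly tilted and steady with the lip corner the lowest, so that I can pick the tiles out of it; leave the paint pots, the tube and the eraser alone.

Things in the scene. Friction and masses are not known exactly. Their poses are not given: they have to be found in the camera images.
- board: Plywood board, 126 (x) x 180 (y) mm, fixed. Origin: centre of the underside; z up. Flat top at z = 30 mm. Rails 8 mm wide, 10 mm high stand on its long sides and on the closed end at y = -90 mm; between them the top is 110 mm wide. The end at +y is open.
- board_edge (a point): Middle of the board's open end edge, at the height of its top (0, 90, 30 mm in the board's frame).
- tray: Open tray of sheet steel, 120 (x) x 160 (y) mm, 3 mm thick, 0.3 to 0.5 kg, loose, level on the mat, its -y side 1 to 4 mm from the board's open end and parallel to it. Origin: centre of the underside. Walls 40 mm high; the one to the board (y = -80 mm) 24 mm. Tiles start to slide on it at a slope of 9 to 14 degrees.
- tray_lip (a point): Inner corner of the tray's floor at the pouring lip (-57, 77, 3 mm in the tray's frame). Beside this corner 40 mm of both walls are only 16 mm high and carry a lip that flares out 11 mm.
- tray_grip (a point): Centre of the tray's wooden bar handle (0, 0, 85 mm in the tray's frame). The bar crosses over the tray's middle along its x: 120 mm long, 14 mm thick (y), 22 mm high (z 74 to 96 mm), on two straps at x = -61 and +61 mm.
- scraper: Scraper block, a pale wooden grip on a black rubber foot, 92 (x) x 26 (y) x 62 mm high, 0.15 kg, standing upright on the foot. Origin: centre of the underside; long axis x. The foot is 14 mm high and 26 mm thick, the wooden grip above it (z = 14 to 62 mm) 22 mm thick.
- tile0: Blue mosaic tile, 20 x 20 x 8 mm, 12 g, lying flat on the board. Origin: centre of the underside.
- tile1: Red mosaic tile, as tile0.
- tile2: White mosaic tile, as tile0.
- tile3: Yellow mosaic tile, as tile0.
- tile4: Green mosaic tile, as tile0.
- green_pot: Green screw-top paint pot with a black lid, 48 mm across, 58 mm high, a bystander. Origin: centre of the underside.
- red_pot: Red screw-top paint pot with a black lid, 44 mm across, 53 mm high, a bystander. Origin: centre of the underside.
- yellow_tube: White paint tube with a yellow shoulder, 33 x 105 x 26 mm, lying, a bystander. Origin: centre of the underside.
- eraser: Off-white eraser, 22 x 42 x 12 mm, a bystander. Origin: centre of the underside.
- mat: Green cutting mat, top face level at z = 0.052, fixed on a drawing board that lies in the chest's open drawer; mosaic board, tray and scraper stand on it. Origin: 52 mm below that face. The drawer's front (x 0.362 to 0.384) rises to z = 0.090, its sides (y = 0.227 and -0.755) to 0.084; behind x = 0.62 lies the chest's top, upper face z = 0.138.

How it is judged:
By the outcome, as a careful person would: the job done as asked, in the order asked, and still so for the second after the job is handed in, while the arm keeps its last pose, push and grip.
It also fails if it takes over 54 s, if anything falls off the work surface, if the arm or the gripper's body presses on something with over 40 N, if the wrist force passes 120 N, or if a joint passes its speed limit or range.

### The arm

A 6-joint arm with a two-finger parallel gripper is mounted at the origin on a cart in front of the work surface, level with it; the furniture and walls round the work are solid. World frame = base frame: x ahead of the robot, y to its left, z up, the work surface at z = 0. Lengths are in m, angles in rad, forces in N, time in s.
With the tool pointing down it reaches from about 0.375 to 0.975 m from the base axis. Payload 3.8 kg.
Tool frame: the origin (TCP) lies midway between the tips of the shut fingers; the grasp point (between the pads) lies 19 mm behind it; z points along the fingers, y is the line along which they close (so a half turn about z gives the same grasp; the last joint's range is limited). The gripper opens to 85 mm and grips with 20 to 120 N. Pads are 22 mm wide; open, the fingers measure 114 mm over their backs; the gripper's body (76 mm by 85 mm) begins 54 mm behind the grasp point. The pads swing forward as they close: fully open they stand 13 mm farther back than shut.
Start: joints at [-1.216, 0.264, 1.604, -0, 1.274, -0.037], TCP at [0.258, -0.624, 0.231] pointing down, gripper open.
Joint ranges: [-2.63, 2.63], [-0.94, 2.18], [0.31, 2.57], [-1.31, 4.45], [0, 2.66], [-2.55, 2.55]. Speed limits (rad/s): [2.57, 2.57, 3.14, 3.14, 3.14, 3.14].

### API

Orientations are given as a rotation vector (axis times angle).
In Python, from workcell import status, read_camera, workorder, masks_of gives the robot as it stands.
- The arm moves only by the tool drive_tool, never from a script. Its argument "rows" is a list of rows, each a list of 7 numbers: the turn, a rotation vector about the tool's x, y, z in degrees, then the shift along the tool's x, y, z in m, then the opening, from 0 (shut) to 1 (fully open). In form: [[ax, ay, az, tx, ty, tz, claw], ...]. A call has 1 to 8 rows; each row shifts and turns the commanded pose from where the row before left it, along the tool's axes as they then stand; what a row does not reach is not made up. A row lasts 1/12 s, in which the tool goes at most 41.7 mm and 7.16 degrees, less where a joint would pass 70% of its speed; a pose out of reach is approached as far as the arm can. A call is refused whole if a number of a shift passes 0.0417 or a number of a turn 7.16, either way. A call with a gripper value outside its range is refused whole. The fingers move at their own pace and stop on an object; "force" is the grip in N (left out, the last holds). Time passes only in rows, so rows that do not move let the fingers close. It gives the time, the measured TCP pose, the force, the opening and the grip force at its end, in the units of the state.
- status.read_state(): the state, without advancing time (a new reading comes with each control period).
- read_camera(name): name is "scene" or "top"; returns a dict with "color" (384x512x3 uint8, red, green, blue), "intrinsics" (3x3 intrinsics, pixels), "world_from_camera" (4x4, takes a point from camera to world coordinates). Camera axes: x right, y up, looking along -z (the intrinsics and any distortion apply to the point x, -y, -z); pixel columns grow to the right and rows downward; lengths in m; the calibration is good to about 2 mm. A picture is of the moment at which its call begins. There is no depth.
- workorder.finish_job(): hands the job in; it is judged then, once.
Trained networks look in a picture, given as the dict that the camera call returned (one of the last four; its "shot" number tells which), for a name from the list of things; names that differ only in an ending like _2 or _b are one class to them, and where a whole thing is asked for, a point or a joint stands for the part that bears it (a point fixed in the world has none). Each returns a list of dicts, best first, with "score" (0 to 1); they miss things now and then, are a little off and sometimes report something else, mostly with a low value. They report only what shows in the picture. A call takes as long as a camera call.
- masks_of(picture, name): "mask" (384x512 bool, what is visible of it) and "bbox" ([left, top, right, bottom] in pixels, round what is visible of it).
The state is a dict: "time": time; "q": joint angles; "joint_vel": joint speeds; "joint_torque": joint torques, N m; "tool_pos": TCP position; "tcp_rot": TCP orientation; "wrist_force": force on the tool from outside, world axes, zero at the start; "torque": the same for the moment, N m; "width": opening from 0.0 (shut) to 1.0 (fully open); "grip_force": force on a finger pad.
Only numpy, scipy, OpenCV 4.12 (cv2) and the standard library are available. Lean on these libraries where they do the work, as an engineer would, in place of code of your own. Each camera call takes 0.05 s, during which the arm holds its last target. There are 200 camera calls.

## Working session

There is one attempt and no reset: what is moved stays moved. The work goes in short steps, Python scripts to look and compute and a tool call to move; the robot and the scene stay as the last step left them, time stands still between calls to the robot, and variables do not carry over. Pictures are saved under pics/ and viewed, at most 10 in all, crops included, and the job is handed in when it is done.

Besides the shell and the picture viewer there is one more tool, called by a JSON object that holds its "method" and its "body". drive_tool: Moves the arm, as the interface text tells. Its arguments: {"type":"object","properties":{"rows":{"type":"array"},"force":{"type":"number"}},"required":["rows"]}

```bash
mkdir -p pics; ls; python3 - <<'E'
from workcell import status, read_camera, masks_of
import cv2, numpy as np
s=status.read_state(); print(s)
for n in ("scene","top"):
    p=read_camera(n); cv2.imwrite(f"pics/{n}0.png",p["color"][:,:,::-1])
    print(n,p["intrinsics"].tolist(),np.round(p["world_from_camera"],4).tolist(),[k for k in p])
    for t in ("board","tray","tray_grip","tray_lip","scraper","tile0","tile1","tile2","tile3","tile4"):
        print(t,[(round(m["score"],2),m["bbox"],int(m["mask"].sum())) for m in masks_of(p,t)[:2]])
E
```

```text
pics
{'time': 0.0, 'q': array([-1.21591532e+00,  2.64777294e-01,  1.60538944e+00,  1.35181896e-05,
        1.27370989e+00, -3.69013067e-02]), 'joint_vel': array([ 7.63470739e-04, -1.31893242e-03,  1.82316433e-03,  1.61763799e-03,
       -3.51351300e-05,  3.32654997e-04]), 'joint_torque': array([ 1.20480445e-05, -5.15113878e+01, -3.67310643e+01, -3.04481262e-05,
        1.29830930e-02, -2.27529637e-05]), 'tool_pos': array([ 0.25748289, -0.62315769,  0.22993743]), 'tcp_rot': array([-3.07929557e+00, -6.11036401e-01,  5.47566391e-04]), 'wrist_force': array([0.1766759 , 0.32198706, 0.32591483]), 'torque': array([ 0.00364279, -0.04111233,  0.00295744]), 'grip_force': 0.0, 'width': 1.004722381134577}
scene [[475.27003052033245, 0.0, 254.22797748668927], [0.0, 475.27003052033245, 192.35271993834073], [0.0, 0.0, 1.0]] [[-0.4632, 0.564, -0.6837, -0.3463], [-0.8863, -0.2938, 0.3581, 0.2325], [0.0011, 0.7718, 0.6359, 0.8915], [0.0, 0.0, 0.0, 1.0]] ['color', 'intrinsics', 'world_from_camera', 'shot']
board [(0.95, [261.0, 172.5, 317.0, 229.2], 1628), (0.48, [87.8, 128.6, 420.4, 281.8], 10738)]
tr
[... 972 characters left out ...]
ld_from_camera', 'shot']
board [(0.63, [224.9, 170.7, 289.7, 218.3], 2674)]
tray [(0.66, [164.4, 167.6, 227.2, 219.5], 2766)]
tray_grip [(0.76, [161.7, 165.1, 224.3, 216.8], 2714)]
tray_lip [(0.83, [161.0, 167.0, 224.4, 217.2], 2825)]
scraper []
tile0 [(0.51, [242.4, 188.1, 251.1, 197.8], 49), (0.45, [234.4, 177.9, 240.9, 184.4], 32)]
tile1 [(0.51, [242.4, 188.1, 251.1, 197.8], 49), (0.45, [234.4, 177.9, 240.9, 184.4], 32)]
tile2 [(0.51, [242.4, 188.1, 251.1, 197.8], 49), (0.45, [234.4, 177.9, 240.9, 184.4], 32)]
tile3 [(0.51, [242.4, 188.1, 251.1, 197.8], 49), (0.45, [234.4, 177.9, 240.9, 184.4], 32)]
tile4 [(0.51, [242.4, 188.1, 251.1, 197.8], 49), (0.45, [234.4, 177.9, 240.9, 184.4], 32)]
```

```bash
python3 - <<'E'
import cv2
a=cv2.imread("pics/top0.png")[140:260,100:300]; cv2.imwrite("pics/top0c.png",cv2.resize(a,None,fx=4,fy=4,interpolation=cv2.INTER_CUBIC))
b=cv2.imread("pics/scene0.png")[130:290,90:340]; cv2.imwrite("pics/scene0c.png",cv2.resize(b,None,fx=3.2,fy=3.2,interpolation=cv2.INTER_CUBIC))
E
```

```text
(no output)
```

View pics/top0c.png

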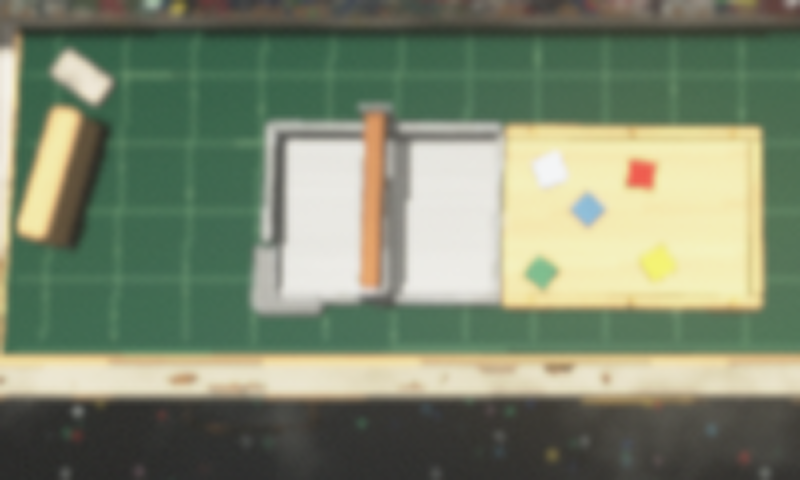

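View pics/scene0c.png

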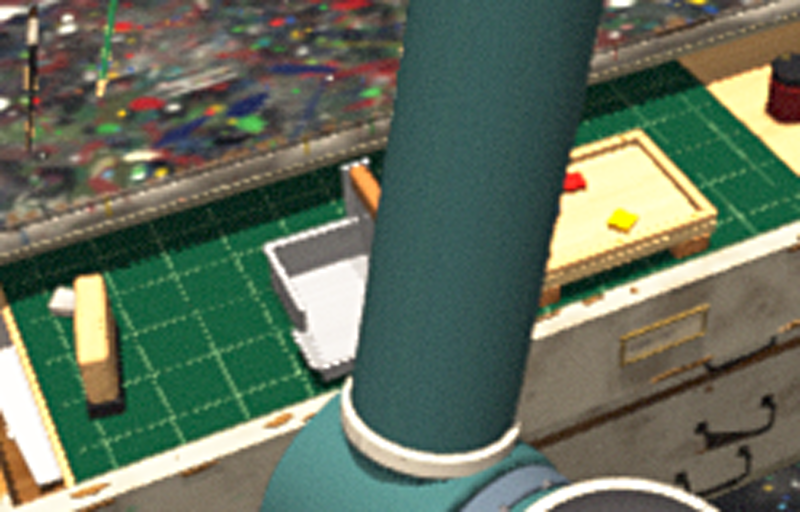

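The top view shows the tray left of the board (+y side) with its lip at bottom-left (crop 265,285). The handle bar is at about (373,200), the board spans 502–764, and the scraper is near (50,175) with the eraser above it. In the scene view the arm hides most of the tray.

```bash
cat > h.py <<'E'
import numpy as np, cv2
from scipy.spatial.transform import Rotation as R
def toworld(p,uv,z):
    K=p["intrinsics"];T=p["world_from_camera"]
    d=np.linalg.inv(K)@np.array([uv[0],uv[1],1.]); d=T[:3,:3]@(d*[1,-1,-1])
    return T[:3,3]+d*(z-T[2,3])/d[2]
def proj(p,X):
    K=p["intrinsics"];T=p["world_from_camera"]
    c=T[:3,:3].T@(np.asarray(X)-T[:3,3]); c=c*[1,-1,-1]; q=K@c; return q[:2]/q[2]
E
python3 - <<'E'
from h import *
from workcell import read_camera, status
p=read_camera("top"); s=read_camera("scene")
c=lambda x,y:(100+(x-1.5)/4,140+(y-1.5)/4)
d=lambda x,y:(90+(x-1.1)/3.2,130+(y-1.1)/3.2)
def show(n,pts,z,f=c,pp=p):
    w=np.array([toworld(pp,f(*q),z)[:2] for q in pts]); print(n,np.round(w,4).tolist(),"mean",np.round(w.mean(0),4))
show("board",[(502,125),(764,125),(764,308),(502,308)],.092)
show("trayfar",[(268,122),(502,122)],.092)
show("trayhi",[(268,122),(268,300)],.092)
show("bar",[(364,112),(386,112),(380,287),(361,287)],.148)
show("scraper",[(55,105),(82,108),(45,243),(18,233)],.114)
show("scraperfoot",[(105,122),(72,248)],.055)
show("scr scene",[(76,278),(103,275),(108,358),(80,362)],.114,d,s)
show("scr scenefoot",[(124,406),(90,414)],.052,d,s)
show("tiles",[(550,169),(641,174),(588,210),(541,272),(659,263)],.090)
show("eraser",[(52,65),(68,48),(113,80),(98,105)],.064)
r=status.read_state();print(R.from_rotvec(r["tcp_rot"]).as_matrix().round(3).tolist())
E
```

```text
board [[0.5552, -0.1646], [0.5549, -0.3483], [0.4264, -0.346], [0.4266, -0.1657]] mean [ 0.4908 -0.2561]
trayfar [[0.5576, -0.0003], [0.5573, -0.1646]] mean [ 0.5574 -0.0825]
trayhi [[0.5576, -0.0003], [0.4323, -0.0044]] mean [ 0.4949 -0.0024]
bar [[0.5524, -0.076], [0.5524, -0.0907], [0.4352, -0.0892], [0.4352, -0.0767]] mean [ 0.4938 -0.0832]
scraper [[0.5651, 0.1424], [0.5629, 0.1236], [0.4691, 0.144], [0.476, 0.1628]] mean [0.5183 0.1432]
scraperfoot [[0.5656, 0.1259], [0.4734, 0.1451]] mean [0.5195 0.1355]
scr scene [[0.5655, 0.1398], [0.5594, 0.1207], [0.4711, 0.1416], [0.4764, 0.1603]] mean [0.5181 0.1406]
scr scenefoot [[0.4815, 0.1375], [0.4853, 0.1621]] mean [0.4834 0.1498]
tiles [[0.5241, -0.1983], [0.5205, -0.2619], [0.4951, -0.2249], [0.4517, -0.1924], [0.4579, -0.2741]] mean [ 0.4899 -0.2303]
eraser [[0.6059, 0.1636], [0.6186, 0.1526], [0.5947, 0.1188], [0.5762, 0.1287]] mean [0.5988 0.1409]
[[0.924, 0.382, 0.0], [0.382, -0.924, -0.0], [-0.0, 0.0, -1.0]]
```

{"method": "drive_tool", "body": {"rows": [[0,0,7,0,0,0,0.7],[0,0,7,0,0,0,0.7],[0,0,7,0,0,0,0.7],[0,0,7,0,0,0,0.7],[0,0,7,0,0,0,0.7],[0,0,0,0.0044,-0.04,0,0.7],[0,0,0,0.0044,-0.04,0,0.7],[0,0,0,0.0044,-0.04,0,0.7]]}}

```text
time: 1.87
tool_pos: [0.2967, -0.5086, 0.2308]
tcp_rot: [-3.122, 0.346, 0.0]
wrist_force: [1.2, 0.3, 0.4]
width: 0.699
grip_force: 0.0
```

{"method": "drive_tool", "body": {"rows": [[0,0,0,0.0044,-0.04,0,0.7],[0,0,0,0.0044,-0.04,0,0.7],[0,0,0,0.0044,-0.04,0,0.7],[0,0,0,0.0044,-0.04,0,0.7],[0,0,0,0.0044,-0.04,0,0.7],[0,0,0,0.0044,-0.04,0,0.7],[0,0,0,0.0044,-0.04,0,0.7],[0,0,0,0.0044,-0.04,0,0.7]]}}

```text
time: 2.53
tool_pos: [0.4008, -0.2031, 0.2317]
tcp_rot: [3.122, -0.344, 0.002]
wrist_force: [0.3, 1.1, 0.4]
width: 0.697
grip_force: 0.0
```

{"method": "drive_tool", "body": {"rows": [[0,0,0,0.0044,-0.04,0,0.7],[0,0,0,0.0044,-0.04,0,0.7],[0,0,0,0.0044,-0.04,0,0.7],[0,0,0,0.0044,-0.04,0,0.7],[0,0,0,0.0044,-0.04,0,0.7],[0,0,0,0.0044,-0.04,0,0.7],[0,0,0,0.0044,-0.04,0,0.7],[0,0,0,0.0044,-0.04,0,0.7]]}}

```text
time: 3.2
tool_pos: [0.5048, 0.1019, 0.2317]
tcp_rot: [-3.123, 0.343, -0.002]
wrist_force: [1.0, -0.7, 1.0]
width: 0.699
grip_force: 0.0
```

{"method": "drive_tool", "body": {"rows": [[0,0,0,0.0044,-0.04,0,0.7],[0,0,0,0,0,0,0.7],[0,0,0,0,0,0,0.7],[0,0,0,0,0,0,0.7]]}}

```text
time: 3.53
tool_pos: [0.5172, 0.1378, 0.2311]
tcp_rot: [3.122, -0.342, -0.001]
wrist_force: [-0.4, -0.7, -0.3]
width: 0.697
grip_force: 0.0
```

{"method": "drive_tool", "body": {"rows": [[0,0,0,0,-0.004,0.03,0.7],[0,0,0,0,0,0.03,0.7],[0,0,0,0,0,0.03,0.7],[0,0,0,0,0,0.03,0.7],[0,0,0,0,0,0.02,0.7],[0,0,0,0,0,0.013,0.7],[0,0,0,0,0,0,0.7]], "force": 40}}

```text
time: 4.12
tool_pos: [0.515, 0.1392, 0.0748]
tcp_rot: [3.12, -0.347, -0.01]
wrist_force: [-0.6, 0.1, -0.1]
width: 0.7
grip_force: 0.0
```

```bash
python3 - <<'E'
from h import *
from workcell import read_camera
b=read_camera("scene")["color"][:,:,::-1][150:290,90:340]; cv2.imwrite("pics/scene1c.png",cv2.resize(b,None,fx=3.2,fy=3.2,interpolation=cv2.INTER_CUBIC))
E
```

```text
(no output)
```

View pics/scene1c.png

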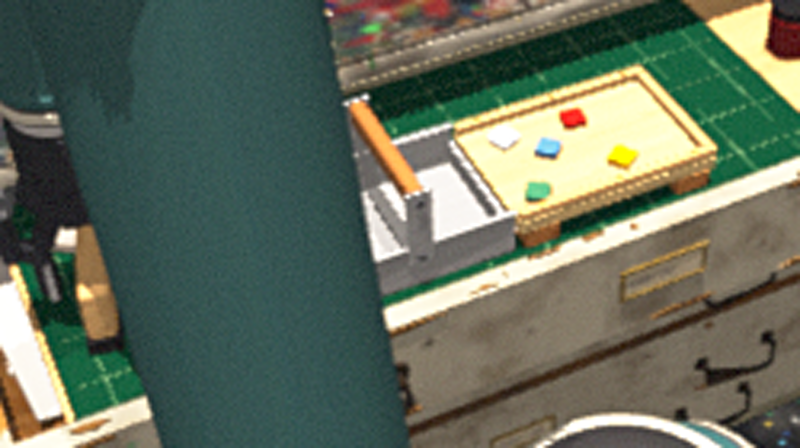

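The scene view shows the fingers straddling the scraper at about (95,280). The tray and board are clear and still in their places.

{"method": "drive_tool", "body": {"rows": [[0,0,0,0,0,0,0.1],[0,0,0,0,0,0,0.1],[0,0,0,0,0,0,0.1],[0,0,0,0,0,0,0.1],[0,0,0,0,0,0,0.1],[0,0,0,0,0,0,0.1],[0,0,0,0,0,0,0.1],[0,0,0,0,0,0,0.1]], "force": 50}}

```text
time: 4.83
tool_pos: [0.5199, 0.1419, 0.0802]
tcp_rot: [-3.122, 0.343, -0.005]
wrist_force: [-1.4, -2.2, 7.0]
width: 0.251
grip_force: 50.3
```

{"method": "drive_tool", "body": {"rows": [[0,0,0,0,0,-0.02,0.1],[0,0,0,0,0,-0.035,0.1],[0,0,0,0,0,-0.035,0.1],[0,0,0,0,0,-0.035,0.1],[0,0,0,0,0,-0.035,0.1],[0,0,-6.3,0,0,0,0.1],[0,0,-6.3,0,0,0,0.1],[0,0,0,0,0,0,0.1]]}}

```text
time: 5.5
tool_pos: [0.5185, 0.1421, 0.2393]
tcp_rot: [-3.141, -0.006, -0.003]
wrist_force: [-0.4, 0.1, -2.1]
width: 0.25
grip_force: 49.3
```

{"method": "drive_tool", "body": {"rows": [[0,0,0,-0.0024,0.025,0,0.1],[0,0,0,-0.0024,0.035,0,0.1],[0,0,0,-0.0024,0.035,0,0.1],[0,0,0,-0.0024,0.035,0,0.1],[0,0,0,-0.0024,0.035,0,0.1],[0,0,0,-0.0024,0.035,0,0.1],[0,0,0,-0.0024,0.035,0,0.1],[0,0,0,-0.0024,0.035,0,0.1]]}}

```text
time: 6.17
tool_pos: [0.4983, -0.1294, 0.2373]
tcp_rot: [-3.141, 0.004, 0.002]
wrist_force: [0.3, 0.9, -1.4]
width: 0.249
grip_force: 49.4
```

{"method": "drive_tool", "body": {"rows": [[0,0,0,-0.0024,0.035,0,0.1],[0,0,0,-0.0024,0.035,0,0.1],[0,0,0,-0.0024,0.035,0,0.1],[0,0,0,-0.0024,0.035,0,0.1],[0,0,0,0,0.035,0,0.1],[0,0,0,0,0.01,0,0.1],[0,0,0,0,0,0.02,0.1],[0,0,0,0,0,0.02,0.1]]}}

```text
time: 6.83
tool_pos: [0.4905, -0.3146, 0.1985]
tcp_rot: [3.141, -0.007, 0.003]
wrist_force: [-0.2, 0.5, -2.5]
width: 0.248
grip_force: 49.6
```

{"method": "drive_tool", "body": {"rows": [[0,0,0,0,0,0.02,0.1],[0,0,0,0,0,0,0.1],[0,0,0,0,0,0,0.1]]}}

```text
time: 7.08
tool_pos: [0.4886, -0.3118, 0.1761]
tcp_rot: [-3.139, 0.001, 0.006]
wrist_force: [0.5, 0.8, -1.2]
width: 0.251
grip_force: 49.5
```

```bash
python3 - <<'E'
from h import *
from workcell import read_camera,status
r=status.read_state();print(r["tool_pos"],R.from_rotvec(r["tcp_rot"]).as_matrix().round(3).tolist(),r["wrist_force"],r["width"])
b=read_camera("scene")["color"][:,:,::-1][130:260,180:380]; t=read_camera("top")["color"][:,:,::-1][130:260,140:340]
cv2.imwrite("pics/both2.png",np.vstack([cv2.resize(i,(460,299),interpolation=cv2.INTER_CUBIC) for i in(b,t)]))
E
```

```text
[ 0.48856848 -0.3118255   0.17613799] [[1.0, -0.001, -0.004], [-0.001, -1.0, 0.003], [-0.004, -0.003, -1.0]] [ 0.53372453  0.83533851 -1.17059453] 0.2510848175944671
```

View pics/both2.png

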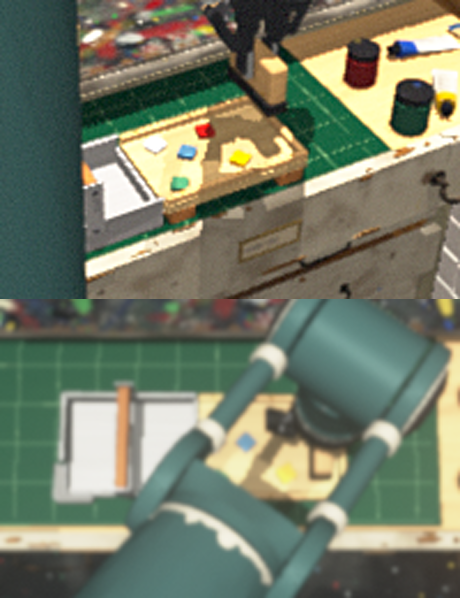

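The views show the scraper upright in the gripper above the board's closed end. The near foot corners are at about (268,112) and (287,103) in the upper picture, and the tiles are unmoved.

```bash
python3 - <<'E'
from h import *
from workcell import read_camera
p=read_camera("scene")
for uv in [(268,112),(287,103)]:
    print(toworld(p,(180+uv[0]/2.3,130+uv[1]/2.3),.148))
for X in [(.4426,-.3248,.148),(.4426,-.2988,.148),(.4426,-.3248,.21),(.4426,-.2988,.21)]:
    q=proj(p,X);print((q-[180,130])*2.3)
E
```

```text
[ 0.45174797 -0.3071794   0.148     ]
[ 0.45595195 -0.33466581  0.148     ]
[285.90628371 111.98549422]
[265.84949079 118.68644429]
[289.84340235  66.30896015]
[269.13819753  72.87139013]
```

```bash
python3 - <<'E'
from h import *
from workcell import read_camera
p=read_camera("scene")
b=p["color"][:,:,::-1][140:190,270:320]
cv2.imwrite("pics/z3.png",cv2.resize(b,(600,600),interpolation=cv2.INTER_CUBIC))
E
```

```text
(no output)
```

View pics/z3.png

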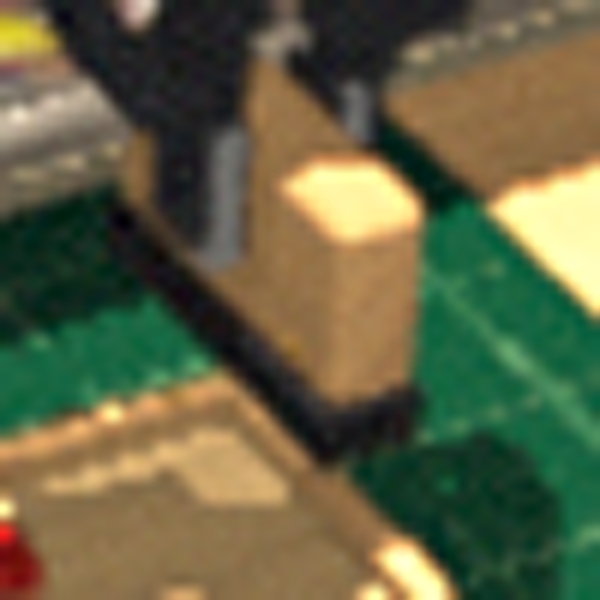

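The zoom shows the scraper held upright, foot corners at (325,465) and (415,432), grip top corners at (345,240) and (420,212).

```bash
python3 - <<'E'
from h import *
from workcell import read_camera
from scipy.optimize import least_squares
p=read_camera("scene")
ob=np.array([(325,465),(415,432),(345,240),(420,212)])/12+[270,140]-.46
def f(v,zb=None):
    x,y,z=v
    P=[(x,y+.013,z),(x,y-.013,z),(x,y+.011,z+.062),(x,y-.011,z+.062)]
    return (np.array([proj(p,q) for q in P])-ob).ravel()
r=least_squares(f,[.45,-.31,.148],x_scale=.01);print(r.x,r.fun.round(1))
# board reference: rail outer corners as predicted
c=[(x,y,.092) for x in(.428,.554) for y in(-.346,-.166)]
print([proj(p,q).round(1).tolist() for q in c])
# observed from scene1c: near-right (715,150), far-right (640,68), near-left(515,228), far-left(455,125)
print([ (np.array(q)/3.2+[90,150]).round(1).tolist() for q in[(717,150),(515,218),(640,68),(455,125)]])
E
```

```text
[ 0.51945939 -0.36467209  0.08744353] [-0.4 -0.2  0.  -0.1 -0.2  0.1  0.6  0.2]
[[312.7, 196.3], [251.7, 217.8], [288.1, 170.7], [229.9, 189.4]]
[[314.1, 196.9], [250.9, 218.1], [290.0, 171.2], [232.2, 189.1]]
```

{"method": "drive_tool", "body": {"rows": [[0,0,0,0,0,0.02,0.1],[0,0,0,0,0,0.02,0.1],[0,0,0,0,0,0.015,0.1],[0,0,0,0,0,0.005,0.1],[0,0,0,0,0,0,0.1],[0,0,0,0,0,0,0.1]]}}

```text
time: 7.83
tool_pos: [0.4905, -0.3135, 0.1192]
tcp_rot: [3.141, 0.001, 0.002]
wrist_force: [0.2, -0.1, -1.5]
width: 0.249
grip_force: 49.6
```

{"method": "drive_tool", "body": {"rows": [[0,0,0,0,0,0.002,0.1],[0,0,0,0,0,0.001,0.1],[0,0,0,0,0,0,0.1],[0,0,0,0,0,0,0.1]]}}

```text
time: 8.17
tool_pos: [0.4903, -0.3135, 0.116]
tcp_rot: [3.141, 0.001, 0.001]
wrist_force: [0.1, -0.5, -2.5]
width: 0.253
grip_force: 49.6
```

{"method": "drive_tool", "body": {"rows": [[0,0,0,0,0,0.002,0.1],[0,0,0,0,0,0.001,0.1],[0,0,0,0,0,0,0.1]]}}

```text
time: 8.42
tool_pos: [0.4897, -0.3131, 0.112]
tcp_rot: [-3.141, -0.001, 0.001]
wrist_force: [0.0, -0.3, -1.3]
width: 0.25
grip_force: 49.6
```

{"method": "drive_tool", "body": {"rows": [[0,0,0,0,0,0.001,0.1],[0,0,0,0,0,0,0.1],[0,0,0,0,0,0,0.1]]}}

```text
time: 8.67
tool_pos: [0.4899, -0.3131, 0.1111]
tcp_rot: [-3.141, -0.001, 0.0]
wrist_force: [0.8, -0.8, -1.0]
width: 0.252
grip_force: 49.6
```

{"method": "drive_tool", "body": {"rows": [[0,0,0,0,0,0.001,0.1],[0,0,0,0,0,0,0.1],[0,0,0,0,0,0,0.1]]}}

```text
time: 8.92
tool_pos: [0.49, -0.3132, 0.1103]
tcp_rot: [3.142, 0.001, 0.0]
wrist_force: [0.1, -0.2, -0.6]
width: 0.249
grip_force: 49.7
```

{"method": "drive_tool", "body": {"rows": [[0,0,0,0,-0.005,0,0.1],[0,0,0,0,-0.01,0,0.1],[0,0,0,0,-0.01,0,0.1],[0,0,0,0,-0.01,0,0.1],[0,0,0,0,-0.01,0,0.1],[0,0,0,0,-0.01,0,0.1]]}}

```text
time: 9.42
tool_pos: [0.4898, -0.2568, 0.1103]
tcp_rot: [-3.141, -0.002, 0.0]
wrist_force: [0.3, -0.6, -0.8]
width: 0.249
grip_force: 49.6
```

{"method": "drive_tool", "body": {"rows": [[0,0,0,0,-0.01,0,0.1],[0,0,0,0,-0.01,0,0.1],[0,0,0,0,-0.01,0,0.1],[0,0,0,0,-0.01,0,0.1],[0,0,0,0,-0.01,0,0.1],[0,0,0,0,0,0,0.1]]}}

```text
time: 9.92
tool_pos: [0.4898, -0.2062, 0.1103]
tcp_rot: [-3.141, -0.003, 0.0]
wrist_force: [-0.4, 0.0, -1.3]
width: 0.254
grip_force: 49.6
```

```bash
python3 - <<'E'
from h import *
from workcell import read_camera,status
r=status.read_state();print(r["tool_pos"],r["wrist_force"])
b=read_camera("scene")["color"][:,:,::-1][150:250,190:340]; 
cv2.imwrite("pics/s4.png",cv2.resize(b,None,fx=5,fy=5,interpolation=cv2.INTER_CUBIC))
E
```

```text
[ 0.48983375 -0.20618391  0.11029011] [-0.44964421  0.03257475 -1.26906013]
```

View pics/s4.png

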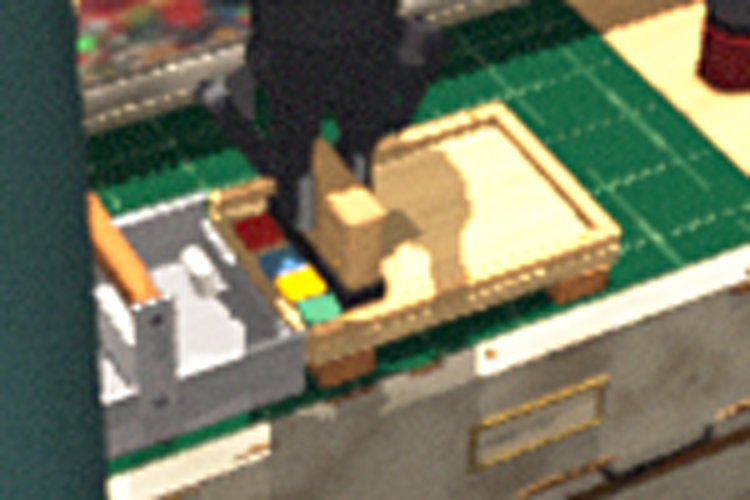

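The white tile is already in the tray at about (200,265). The red, blue, yellow and green tiles sit in a row against the foot at the open end.

{"method": "drive_tool", "body": {"rows": [[0,0,0,0,-0.008,0,0.1],[0,0,0,0,-0.008,0,0.1],[0,0,0,0,-0.008,0,0.1],[0,0,0,0,-0.008,0,0.1],[0,0,0,0,-0.008,0,0.1],[0,0,0,0,-0.006,0,0.1],[0,0,0,0,-0.006,0,0.1],[0,0,0,0,0,0,0.1]]}}

```text
time: 10.63
tool_pos: [0.4895, -0.1549, 0.1101]
tcp_rot: [-3.141, -0.003, 0.001]
wrist_force: [-0.6, -0.0, -1.1]
width: 0.252
grip_force: 49.7
```

{"method": "drive_tool", "body": {"rows": [[0,0,0,0,0,0,0.1],[0,0,0,0,0,0,0.1],[0,0,0,0,0.015,0,0.1],[0,0,0,0,0.02,0,0.1],[0,0,0,0,0.025,0,0.1],[0,0,0,0,0.025,0,0.1],[0,0,0,0,0.015,0,0.1],[0,0,0,0,0,0,0.1]]}}

```text
time: 11.3
tool_pos: [0.4902, -0.2594, 0.1106]
tcp_rot: [3.14, -0.003, 0.001]
wrist_force: [0.6, -0.6, -0.7]
width: 0.25
grip_force: 49.5
```

```bash
python3 - <<'E'
from h import *
from workcell import read_camera,status
r=status.read_state();print(r["tool_pos"],r["wrist_force"])
b=read_camera("scene")["color"][:,:,::-1][150:250,180:330]; t=read_camera("top")["color"][:,:,::-1][150:230,150:300]
cv2.imwrite("pics/s5.png",np.vstack([cv2.resize(i,None,fx=3.3,fy=3.3,interpolation=cv2.INTER_CUBIC) for i in (b,t)]))
E
```

```text
[ 0.49018366 -0.2593956   0.11055017] [ 0.59345545 -0.57646028 -0.6770623 ]
```

View pics/s5.png

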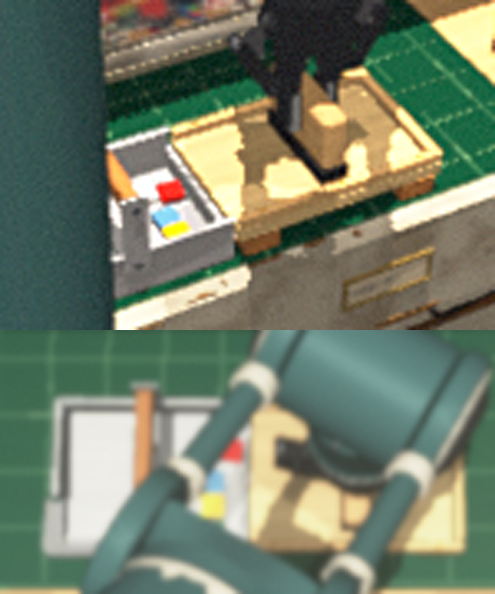

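The board is clear and the red, blue and yellow tiles lie in the tray, with green and white hidden by the arm. Next I set the scraper down mid-board.

{"method": "drive_tool", "body": {"rows": [[0,0,0,0,0,0.0005,0.1],[0,0,0,0,0,0,0.1],[0,0,0,0,0,0,0.1]]}}

```text
time: 11.65
tool_pos: [0.4902, -0.2558, 0.1103]
tcp_rot: [3.141, 0.003, 0.001]
wrist_force: [-0.7, -1.8, 2.6]
width: 0.253
grip_force: 50.1
```

{"method": "drive_tool", "body": {"rows": [[0,0,0,0,0,0.0005,0.1],[0,0,0,0,0,0,0.1],[0,0,0,0,0,0,0.1]]}}

```text
time: 11.9
tool_pos: [0.4902, -0.2558, 0.1102]
tcp_rot: [3.141, 0.003, 0.001]
wrist_force: [-2.6, -0.4, 5.0]
width: 0.255
grip_force: 50.6
```

{"method": "drive_tool", "body": {"rows": [[0,0,0,0,0,0.0005,0.1],[0,0,0,0,0,0,0.1],[0,0,0,0,0,0,0.1]]}}

```text
time: 12.15
tool_pos: [0.4902, -0.2559, 0.1102]
tcp_rot: [3.141, 0.003, 0.001]
wrist_force: [-4.1, -0.2, 8.3]
width: 0.249
grip_force: 51.0
```

{"method": "drive_tool", "body": {"rows": [[0,0,0,0,0,0,0.6],[0,0,0,0,0,0,0.6],[0,0,0,0,0,0,0.6],[0,0,0,0,0,0,0.6],[0,0,0,0,0,-0.02,0.6],[0,0,0,0,0,-0.035,0.6],[0,0,0,0,0,-0.035,0.6],[0,0,0,0,0,-0.035,0.6]]}}

```text
time: 12.82
tool_pos: [0.4893, -0.2556, 0.2342]
tcp_rot: [-3.14, -0.002, 0.003]
wrist_force: [0.5, 0.5, 0.2]
width: 0.599
grip_force: 0.0
```

{"method": "drive_tool", "body": {"rows": [[0,0,0,0.0008,-0.034,0,0.6],[0,0,0,0.0008,-0.035,0,0.6],[0,0,0,0.0008,-0.035,0,0.6],[0,0,0,0.0008,-0.035,0,0.6],[0,0,0,0.0008,-0.034,0,0.6],[0,0,0,0,0,0,0.6],[0,0,0,0,0,0,0.6],[0,0,0,0,0,0,0.6]]}}

```text
time: 13.48
tool_pos: [0.4937, -0.0833, 0.2336]
tcp_rot: [3.141, 0.003, -0.0]
wrist_force: [0.4, -0.0, -0.2]
width: 0.593
grip_force: 0.0
```

```bash
python3 - <<'E'
from h import *
from workcell import read_camera,status
r=status.read_state();print(r["tool_pos"],r["tcp_rot"],r["q"].round(2))
p=read_camera("scene");b=p["color"][:,:,::-1][110:260,150:350]; t=read_camera("top")["color"][:,:,::-1]
cv2.imwrite("pics/s6.png",cv2.resize(b,None,fx=4,fy=4,interpolation=cv2.INTER_CUBIC))
print([((proj(p,(.494+x,-.083+y,z))-[150,110])*4).round() .tolist() for x,y,z in [(-.06,-.007,.148),(-.06,.007,.148),(.06,-.007,.148),(.06,.007,.148),(-.06,-.08,.092),(.06,-.08,.092)]])
E
```

```text
[ 0.49372263 -0.08326326  0.2335847 ] [ 3.14108955e+00  3.14333097e-03 -4.47600199e-04] [-0.22 -0.07  1.97 -0.    1.25  1.35]
[[287.0, 396.0], [266.0, 403.0], [208.0, 284.0], [188.0, 290.0], [398.0, 427.0], [316.0, 319.0]]
```

View pics/s6.png

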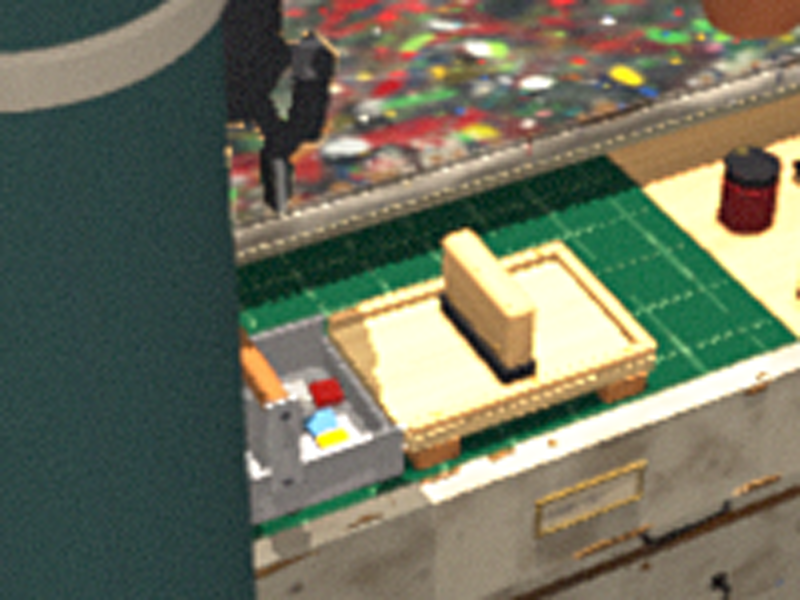

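The scraper stands upright mid-board, the board is empty, and the tray handle is where I predicted, near (265,370).

{"method": "drive_tool", "body": {"rows": [[0,0,0,0,0,0.03,0.6],[0,0,0,0,0,0.03,0.6],[0,0,0,0,0,0.03,0.6],[0,0,0,0,0,0.015,0.6],[0,0,0,0,0,0.01,0.6],[0,0,0,0,0,0,0.6]]}}

```text
time: 14.08
tool_pos: [0.4918, -0.0839, 0.1161]
tcp_rot: [-3.141, 0.002, 0.008]
wrist_force: [-0.7, -0.4, 0.2]
width: 0.598
grip_force: 0.0
```

{"method": "drive_tool", "body": {"rows": [[0,0,0,0,0,0,0.05],[0,0,0,0,0,0,0.05],[0,0,0,0,0,0,0.05],[0,0,0,0,0,0,0.05],[0,0,0,0,0,0,0.05],[0,0,0,0,0,0,0.05],[0,0,0,0,0,0,0.05],[0,0,0,0,0,0,0.05]], "force": 90}}

```text
time: 14.75
tool_pos: [0.4955, -0.0839, 0.1209]
tcp_rot: [3.14, 0.002, 0.006]
wrist_force: [-0.1, -1.3, 7.2]
width: 0.147
grip_force: 89.2
```

{"method": "drive_tool", "body": {"rows": [[0,0,0,0,0,-0.005,0.05],[0,0,0,0,0,-0.01,0.05],[0,0,0,0,0,-0.015,0.05],[0,0,0,0,0,-0.02,0.05],[0,0,0,0,0,-0.025,0.05],[0,0,0,0,0,-0.025,0.05],[0,0,0,0,0,-0.025,0.05],[0,0,0,0,0,-0.025,0.05]]}}

```text
time: 15.42
tool_pos: [0.4925, -0.0827, 0.2692]
tcp_rot: [-3.141, -0.002, 0.004]
wrist_force: [0.4, 0.3, -5.1]
width: 0.148
grip_force: 87.8
```

{"method": "drive_tool", "body": {"rows": [[0,0,0,0,0,-0.025,0.05],[0,0,0,0,0,-0.025,0.05],[0,0,0,0,0,-0.025,0.05],[0,0,0,0,0,-0.025,0.05],[0,0,0,0,0,-0.02,0.05],[0,0,0,0,0,-0.015,0.05],[0,0,0,0,0,-0.01,0.05],[0,0,0,0,0,0,0.05]]}}

```text
time: 16.08
tool_pos: [0.4941, -0.0831, 0.4161]
tcp_rot: [3.141, 0.002, 0.005]
wrist_force: [0.0, -0.8, -5.4]
width: 0.147
grip_force: 88.2
```

{"method": "drive_tool", "body": {"rows": [[0,0,0,0,0.005,0,0.05],[0,0,0,0,0.01,0,0.05],[0,0,0,0,0.015,0,0.05],[0,0,0,0,0.02,0,0.05],[0,0,0,0,0.025,0,0.05],[0,0,0,0,0.03,0,0.05],[0,0,0,0,0.03,0,0.05],[0,0,0,0,0.025,0,0.05]]}}

```text
time: 16.75
tool_pos: [0.4927, -0.2457, 0.4114]
tcp_rot: [-3.141, -0.0, 0.006]
wrist_force: [0.7, 0.1, -5.5]
width: 0.146
grip_force: 88.0
```

{"method": "drive_tool", "body": {"rows": [[0,0,0,0,0.02,0,0.05],[0,0,0,0,0.015,0,0.05],[0,0,0,0,0.01,0,0.05],[0,0,0,0,0.005,0,0.05],[0,1,0,0,0,0,0.05],[0,2,0,0,0,0,0.05],[0,2,0,0,0,0,0.05],[0,2,0,0,0,0,0.05]]}}

```text
time: 17.42
tool_pos: [0.4941, -0.2918, 0.4138]
tcp_rot: [-3.135, -0.004, -0.195]
wrist_force: [-0.4, -0.6, -5.3]
width: 0.15
grip_force: 88.1
```

{"method": "drive_tool", "body": {"rows": [[0,2,0,0,0,0,0.05],[0,2,0,0,0,0,0.05],[0,2,0,0,0,0,0.05],[0,2,0,0,0,0,0.05],[0,2,0,0,0,0,0.05],[0,2,0,0,0,0,0.05],[0,1,0,0,0,0,0.05],[0,0,0,0,0,0,0.05]]}}

```text
time: 18.08
tool_pos: [0.4929, -0.292, 0.4135]
tcp_rot: [-3.093, -0.002, -0.545]
wrist_force: [-0.8, 0.6, -6.5]
width: 0.145
grip_force: 88.1
```

```bash
python3 - <<'E'
from h import *
from workcell import read_camera,status
r=status.read_state();print(r["tool_pos"],R.from_rotvec(r["tcp_rot"]).as_matrix().round(2).tolist(),r["q"].round(2),r["wrist_force"])
p=read_camera("scene");b=p["color"][:,:,::-1]; t=read_camera("top")["color"][:,:,::-1]
c=proj(p,r["tool_pos"]);print(c)
u,v=int(max(c[0]-75,0)),int(max(c[1]-40,0))
cv2.imwrite("pics/s7.png",cv2.resize(b[v:v+110,u:u+150],None,fx=5,fy=5,interpolation=cv2.INTER_CUBIC))
E
```

```text
[ 0.4929392  -0.29196608  0.41354286] [[0.94, 0.0, 0.34], [0.0, -1.0, 0.0], [0.34, -0.0, -0.94]] [-0.72 -0.18  1.78  0.24  1.29  0.82] [-0.76173838  0.5924927  -6.49822017]
[287.92804871  77.03965683]
```

View pics/s7.png

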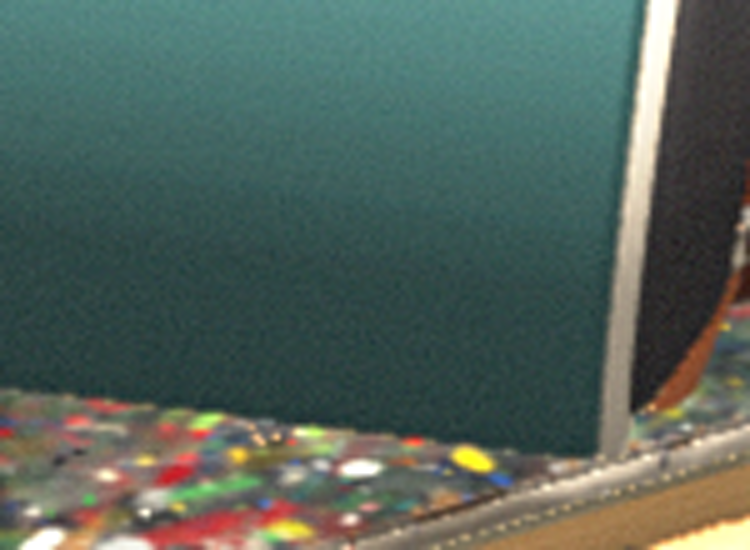

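The upper arm hides the tray in this view, so I'll continue the tilt and check it by colour measurements.

{"method": "drive_tool", "body": {"rows": [[-1,0,0,0,0,0,0.05],[-1.2,0,0,0,0,0,0.05],[-1.2,0,0,0,0,0,0.05],[-1.2,0,0,0,0,0,0.05],[-1.2,0,0,0,0,0,0.05],[-1,0,0,0,0,0,0.05],[-1,0,0,0,0,0,0.05],[-1,0,0,0,0,0,0.05]]}}

```text
time: 18.85
tool_pos: [0.494, -0.2929, 0.4138]
tcp_rot: [2.943, -0.039, 0.519]
wrist_force: [0.2, 0.6, -5.3]
width: 0.145
grip_force: 88.3
```

{"method": "drive_tool", "body": {"rows": [[-0.8,0,0,0,0,0,0.05],[-0.8,0,0,0,0,0,0.05],[-0.8,0,0,0,0,0,0.05],[-0.8,0,0,0,0,0,0.05],[-0.8,0,0,0,0,0,0.05],[-0.8,0,0,0,0,0,0.05],[-0.8,0,0,0,0,0,0.05],[-0.8,0,0,0,0,0,0.05]]}}

```text
time: 19.52
tool_pos: [0.494, -0.2932, 0.4138]
tcp_rot: [2.835, -0.066, 0.5]
wrist_force: [0.4, 0.4, -5.6]
width: 0.145
grip_force: 88.3
```

{"method": "drive_tool", "body": {"rows": [[-0.8,0,0,0,0,0,0.05],[-0.8,0,0,0,0,0,0.05],[-0.8,0,0,0,0,0,0.05],[-0.8,0,0,0,0,0,0.05],[-0.8,0,0,0,0,0,0.05],[-0.8,0,0,0,0,0,0.05],[-0.8,0,0,0,0,0,0.05],[-0.8,0,0,0,0,0,0.05]]}}

```text
time: 20.18
tool_pos: [0.4939, -0.2932, 0.4138]
tcp_rot: [2.726, -0.091, 0.481]
wrist_force: [-0.3, -0.5, -6.0]
width: 0.143
grip_force: 88.2
```

{"method": "drive_tool", "body": {"rows": [[-0.8,0,0,0,0,0,0.05],[-0.8,0,0,0,0,0,0.05],[-0.8,0,0,0,0,0,0.05],[-0.8,0,0,0,0,0,0.05],[-0.8,0,0,0,0,0,0.05],[-0.8,0,0,0,0,0,0.05],[-0.8,0,0,0,0,0,0.05],[0,0,0,0,0,0,0.05]]}}

```text
time: 20.85
tool_pos: [0.494, -0.2927, 0.4134]
tcp_rot: [2.631, -0.11, 0.464]
wrist_force: [0.6, 0.8, -4.7]
width: 0.146
grip_force: 88.2
```

```bash
cat > chk.py <<'E'
from h import *
from workcell import read_camera,status,masks_of
r=status.read_state();T=R.from_rotvec(r["tcp_rot"]).as_matrix();print(r["time"],r["tool_pos"].round(3),T.round(2).tolist(),r["q"].round(2),r["wrist_force"].round(1),r["width"])
# tray frame: tray x=tool x, y=-tool y, z=-tool z ; tray origin 69 mm along tool z from TCP approx
D=np.diag([1,-1,-1.]); Rt=T@D; o=r["tool_pos"]+T[:,2]*.066
for n in("scene","top"):
    p=read_camera(n);cv2.imwrite(f"pics/{n}_last.png",p["color"][:,:,::-1])
    print(n,"lip",proj(p,o+Rt@[-.057,.077,.003]).round(),"corners",[proj(p,o+Rt@[x,y,.003]).round().tolist() for x,y in[(-.057,-.077),(.057,-.077),(.057,.077)]])
    hsv=cv2.cvtColor(p["color"],cv2.COLOR_RGB2HSV)
    c=proj(p,o).astype(int);m0=np.zeros(hsv.shape[:2],np.uint8);cv2.fillConvexPoly(m0,np.array([proj(p,o+Rt@[x,y,.003]) for x,y in[(-.075,-.08),(.06,-.08),(.06,.095),(-.075,.095)]]).astype(int),1)
    for k,(a,b) in dict(yellow=(22,34),green=(60,85),blue=(98,112),red=(0,6)).items():
        m=(hsv[...,0]>=a)&(hsv[...,0]<=b)&(hsv[...,1]>90)&(hsv[...,2]>70)&(m0>0)
        l=cv2.connectedComponentsWithStats(m.astype(np.uint8));print(k,[(int(s[4]),c.round().tolist()) for s,c in zip(l[2][1:],l[3][1:]) if s[4]>8])
E
python3 chk.py
```

```text
20.85 [ 0.494 -0.293  0.413] [[0.94, -0.16, 0.3], [0.0, -0.89, -0.46], [0.34, 0.43, -0.84]] [-0.39 -0.31  1.94 -0.36  1.04  1.37] [ 0.6  0.8 -4.7] 0.14623465207736358
scene lip [276. 126.] corners [[334.0, 92.0], [310.0, 58.0], [255.0, 92.0]]
yellow []
green [(9, [269.0, 93.0])]
blue []
red []
top lip [258. 188.] corners [[325.0, 194.0], [327.0, 138.0], [258.0, 136.0]]
yellow [(13, [281.0, 188.0])]
green []
blue []
red []
```

{"method": "drive_tool", "body": {"rows": [[0,0,0,-0.0025,-0.003,0.006,0.05],[0,0,0,-0.005,-0.0065,0.0125,0.05],[0,0,0,-0.005,-0.0065,0.0125,0.05],[0,0,0,-0.005,-0.0065,0.0125,0.05],[0,0,0,-0.005,-0.0065,0.0125,0.05],[0,0,0,-0.005,-0.0065,0.0125,0.05],[0,0,0,-0.0025,-0.003,0.006,0.05],[0,0,0,0,0,0,0.05]]}}

```text
time: 21.62
tool_pos: [0.4929, -0.2926, 0.321]
tcp_rot: [2.635, -0.111, 0.458]
wrist_force: [-0.2, 0.7, -5.9]
width: 0.144
grip_force: 88.3
```

```bash
python3 chk.py
```

```text
21.6167 [ 0.493 -0.293  0.321] [[0.94, -0.15, 0.3], [-0.0, -0.89, -0.45], [0.34, 0.43, -0.84]] [-0.39 -0.28  2.08 -0.4   0.89  1.45] [-0.2  0.7 -5.9] 0.14377904436924105
scene lip [275. 159.] corners [[330.0, 127.0], [307.0, 94.0], [255.0, 125.0]]
yellow []
green []
blue []
red []
top lip [257. 194.] corners [[318.0, 200.0], [319.0, 150.0], [258.0, 148.0]]
yellow [(14, [278.0, 194.0])]
green []
blue []
red []
```

```bash
cat >> chk.py <<'E'
    L=[(-.057,.077),(.057,.077),(.057,-.077),(-.057,-.077)]
    src=np.float32([proj(p,o+Rt@[x,y,.009]) for x,y in L]); dst=np.float32([[0,154],[114,154],[114,0],[0,0]])
    w=cv2.warpPerspective(p["color"],cv2.getPerspectiveTransform(src,dst),(114,154),flags=cv2.INTER_AREA)
    cv2.imwrite(f"pics/{n}_warp.png",w[:,:,::-1])
    print("masks",[(round(m["score"],2),[int(v) for v in m["bbox"]]) for m in masks_of(p,"tile0")[:5]],[(round(m["score"],2),[int(v) for v in m["bbox"]]) for m in masks_of(p,"tray")[:2]])
    s=cv2.resize(w,(10,14),interpolation=cv2.INTER_AREA)
    for row in s: print(" ".join("%02x%02x%02x"%tuple(v) for v in row))
E
python3 chk.py | grep -v -e '^\(yellow\|green\|blue\|red\)'
```

```text
21.7167 [ 0.494 -0.293  0.325] [[0.94, -0.16, 0.3], [0.0, -0.89, -0.46], [0.34, 0.43, -0.84]] [-0.39 -0.28  2.08 -0.41  0.89  1.45] [ 0.6 -0.1 -5.2] 0.14546844438979617
scene lip [275. 157.] corners [[330.0, 125.0], [307.0, 92.0], [255.0, 123.0]]
masks [] []
436c68 46706b 49736f 4c7873 4f7c78 507f7a 54847f 578882 5a8c87 5c918b
426a66 456d6a 47716c 4a7571 4d7a75 4e7c79 52827c 558581 588984 5a8c87
416563 436a67 466f6b 49736d 4c7873 4f7c77 4f7e7a 52837e 578783 588b86
40635f 436866 436c68 47706c 4b7571 4c7974 4f7c78 51807b 548480 578883
3d605d 416561 426a66 456e6a 48726e 4c7673 4d7b76 507d7a 52827d 568682
3c5d5a 3f625e 416663 436c68 46706c 4a736f 4b7874 4f7c77 51807a 53847f
3a5b57 3d5f5c 416461 416864 456d69 47716c 4b7471 4d7a75 4e7c78 51817c
395955 3b5c5a 3f625e 426663 436b66 456e6a 48726e 4b7772 4e7b77 507e7a
365553 3b5a57 3d5f5c 40635f 426764 436c68 476f6b 49736f 4c7974 4e7c78
33514e 385855 3c5c59 3d605c 406461 426965 446e69 48716d 4b7672 4d7a75
34504c 345350 3b5957 3c5e5a 3f625e 416663 426b67 456f6b 48726f 4c7873
314d4a 33504e 375654 3b5a57 3d5f5c 3f635e 436865 446d69 47716d 4b7471
2
[... 564 characters left out ...]

c8c6be d7d5cc d6d5cb d4d1c8 d3d1c8 d3d1c8 d5d3ca d6d4cb ccc9c1 8e8c86
c8c6bd d7d5cc d6d4cb d3d1c8 d3d1c8 d4d1c8 d5d3ca d6d5cc cccac1 908e88
b4b9ad c2c3b9 c5c3bb c0beb7 cfcdc4 d4d2c9 d6d4cb d7d5cd cdcbc2 898781
64856a 5c665b 868481 646260 91908a d3d1c8 d6d4cb d7d6cd cfcdc5 888781
889564 6d6c57 8b8a86 656461 5c5a56 c1beb6 d4d2c9 d5d4cb bab7af 716e6a
b09151 7b664a 8b8984 53524f 53504c 977f6b a3866f a48770 97775f 88786a
a77752 5a5148 73726f 454442 564a41 ca8e61 d19363 cf9161 ce9061 ba9b83
5f554d 454340 474644 3f3e3c 4d4944 b09e8f bdae9f bcac9e bdaea0 a19990
3f3f3d 3e3d3a 3f3e3c 3e3e3c 555452 bdbbb4 c7c5bd c6c4bc ceccc4 8b8a84
41403e 41403e 3f3e3c 3f3e3d 4b4b49 b6b5ae cfcec6 cdccc4 c9c7bf 8f8e88
```

{"method": "drive_tool", "body": {"rows": [[0,0,0,0,-0.006,-0.004,0.05],[0,0,0,0.001,-0.012,-0.008,0.05],[0,0,0,0.001,-0.018,-0.012,0.05],[0,0,0,0.001,-0.024,-0.016,0.05],[0,0,0,0.001,-0.024,-0.016,0.05],[0,0,0,0.001,-0.024,-0.016,0.05],[0,0,0,0.001,-0.024,-0.016,0.05],[0,0,0,0.001,-0.024,-0.016,0.05]]}}

```text
time: 22.68
tool_pos: [0.4936, -0.1048, 0.3479]
tcp_rot: [2.632, -0.112, 0.468]
wrist_force: [0.2, 0.7, -5.7]
width: 0.147
grip_force: 88.3
```

{"method": "drive_tool", "body": {"rows": [[0,0,0,0.001,-0.024,-0.016,0.05],[0,0,0,0.001,-0.024,-0.016,0.05],[0,0,0,0.001,-0.024,-0.016,0.05],[0,0,0,0.001,-0.024,-0.016,0.05],[0,0,0,0.001,-0.024,-0.016,0.05],[0,0,0,0.001,-0.024,-0.016,0.05],[0,0,0,0.001,-0.024,-0.016,0.05],[0,0,0,0.001,-0.024,-0.016,0.05]]}}

```text
time: 23.35
tool_pos: [0.4921, 0.1253, 0.3751]
tcp_rot: [2.634, -0.111, 0.468]
wrist_force: [1.9, -0.0, -5.6]
width: 0.146
grip_force: 88.3
```

{"method": "drive_tool", "body": {"rows": [[0,0,0,0.001,-0.024,-0.016,0.05],[0,0,0,0.001,-0.018,-0.012,0.05],[0,0,0,0.001,-0.012,-0.008,0.05],[0,0,0,0,-0.006,-0.004,0.05],[0,0,0,0,0,0,0.05],[0,0,0,0,0,0,0.05]]}}

```text
time: 23.85
tool_pos: [0.492, 0.1939, 0.383]
tcp_rot: [2.631, -0.111, 0.464]
wrist_force: [0.2, -0.3, -4.7]
width: 0.145
grip_force: 88.3
```

```bash
python3 chk.py
```

```text
23.85 [0.492 0.194 0.383] [[0.94, -0.16, 0.3], [0.0, -0.89, -0.46], [0.34, 0.43, -0.84]] [ 0.69 -0.07  1.8  -0.58  1.5   2.42] [ 0.2 -0.3 -4.7] 0.14534109959958663
scene lip [ 64. 199.] corners [[129.0, 160.0], [111.0, 118.0], [49.0, 156.0]]
yellow [(32, [68.0, 156.0]), (20, [63.0, 206.0])]
green [(9, [124.0, 170.0])]
blue [(9, [50.0, 183.0]), (13, [72.0, 188.0])]
red [(77, [63.0, 184.0])]
masks [] [(0.75, [32, 106, 132, 205])]
8e8a86 d0cdc9 efece8 f2efeb f4f1ed f4f0ed f0ece8 ece8e4 d5d0cc b3aeaa
76716e b5b1ae fefdfc fefdfb fefcfb fefdfb fefdfc fefdfc c4c0bb 817b77
77726f b5b1ad fefdfb fefdfb fefdfb fefdfb fefdfc fefdfc c4bfbb 847f7b
76726e b4b0ac fefdfb fefdfb fefdfb fefdfb fefdfc fefdfc c0bbb6 847f7b
77726f b4b0ad fefdfb fefcfb fefdfb fefdfb fefdfc fefdfc c5c1bc 837e7b
77726f b4b0ac fefdfb fefdfb fefdfb fefdfb fefdfc fefdfc c6c1bc 85807c
76716e b2aeaa fcfbf9 fefdfb fefdfb fefdfb fefdfc fefdfc c4bfbb 827d79
666260 85817d b6b0ab f6f4f1 fefdfc fefdfc fefdfc fefefc c1bcb7 787471
6e6a67 736f6b 736f6b 908c87 eae8e6 f9f8f6 f9f8f6 eae7e4 8d8884 666360
75706d 7d7874 77726e 726e6a 6f6b68 b19
[... 915 characters left out ...]

c1c0b8 cbcac2 cac8c0 c7c5be c7c5be c8c6be c9c8bf cac9c1 bebcb4 8b8a84
bdbcb4 c6c5bd c9c8c0 c7c5be c7c6be c8c7be cac8c0 cbc9c1 bebdb5 8b8a84
728775 768477 9f9e98 bdbcb4 c8c6be c9c7bf cbc9c1 cccac2 bebcb4 8a8984
50745b 506254 757470 8d8c86 b6b5ae c9c7bf cac9c0 cccac2 acaaa3 83827d
868d59 706c50 6d6c67 6f6d6a 85847e 9c9b95 9a9993 a2a09a 777671 7f7e79
ab8b44 907545 5e5c58 5f5e5b 6f6e6a 71706c 787772 73726e 6e6d68 888782
695c43 645a49 5b5a57 5f5e5b 8e8c87 9e9c96 a7a59f a2a19a a1a099 777671
404c53 464b50 594946 746b67 b3b1aa b5b3ad b7b5ae bbb9b1 bebdb5 73726d
666966 695f5b 5f302c 8d7973 c4c3bb c5c3bc c7c5be c6c5bc bebcb5 76736f
7d7a72 75665f 62322f 6a5a56 8b8a84 9a9993 9a9892 999891 908f89 6e6c67
```

The rectified maps show all five tiles in the tray at the lip side. White, blue, yellow and green are queued along the −x wall, with red beside white, so I'll rock the tray to bunch them tighter.

{"method": "drive_tool", "body": {"rows": [[0,0,0,0,0.008,0.004,0.05],[0,0,0,0,0.015,0.008,0.05],[0,-2,0,0,0.02,0.01,0.05],[0,-4,0,0,0.01,0.005,0.05],[0,-4,0,0,0,0,0.05],[0,-4,0,0,0,0,0.05],[0,-4,0,0,0,0,0.05],[0,-4,0,0,0,0,0.05]]}}

```text
time: 24.82
tool_pos: [0.4921, 0.1336, 0.384]
tcp_rot: [2.689, -0.234, -0.048]
wrist_force: [0.3, -0.0, -5.4]
width: 0.147
grip_force: 88.4
```

{"method": "drive_tool", "body": {"rows": [[0,-4,0,0,0,0,0.05],[0,-4,0,0,0,0,0.05],[0,-4,0,0,0,0,0.05],[0,0,0,0,0,0,0.05]]}}

```text
time: 25.15
tool_pos: [0.4938, 0.1329, 0.3819]
tcp_rot: [2.681, -0.3, -0.331]
wrist_force: [0.0, 0.0, -6.2]
width: 0.146
grip_force: 88.5
```

```bash
python3 chk.py | sed -n '1,21p'
```

```text
25.15 [0.494 0.133 0.382] [[0.95, -0.16, -0.28], [-0.26, -0.89, -0.38], [-0.18, 0.43, -0.88]] [ 0.38  0.16  1.52 -0.26  1.87  2.15] [ 0.   0.  -6.2] 0.14593094466065465
scene lip [ 86. 193.] corners [[153.0, 153.0], [152.0, 131.0], [91.0, 168.0]]
yellow []
green []
blue []
red [(15, [90.0, 180.0])]
masks [] [(0.63, [72, 137, 105, 196])]
314e4b 2e4745 294140 2a4240 2a4241 2a4240 2a4140 29413f 2a3f3f 2a413f
2c4240 2c4240 2a423f 2a4240 2b4240 2a413f 29423f 2a413f 2a413f 2b4140
2b4240 2a413f 2a423f 2c4341 2b4140 29403f 2b4240 2c4240 2b413f 2b4141
2a413f 2a423f 2a4140 2c4341 2b423f 2a413f 2b423f 2b413f 2a413f 29423f
2a4140 2b413f 2c4240 2b4240 2b423f 2c423f 2b4240 2a4240 2c4240 2a4140
2b4240 2a423f 2a4240 2a423f 2b4140 2a413f 2a413f 2a413f 2b4240 2b413f
29403f 28403f 2a4241 2a4240 2a423f 2a423f 2a413f 2b423f 2b4140 2b423f
28403e 2a403f 293f3d 29413f 2a403f 283f3e 29413e 294140 2b4240 2c4341
293f3d 2a403e 293f3d 29413e 2a403f 2a403e 29413f 283f3e 29413f 28403f
283c3c 283e3c 283e3d 273e3c 293f3d 29403d 283f3d 2a3f3e 2a3f3e 2b413f
686764 585d59 44504d 314341 283c3b 283d3c 263d3b 293f3d 2a3f3d 293f3d
716c69 676463 716664 77736f 6b6965 5a5c5a 48504e 3a4947 2c403d 283c3b
706c69 605e5b 6c4b48 b68e88 c2bcb7 8c8782 6e6a66 716d6a 746f6c 666663
716d69 605d5a 6e5b57 8c5e59 c0b9b3 a09a95 706b68 6c6966 6b6765 706b68
```

{"method": "drive_tool", "body": {"rows": [[0,-4,0,0,0,0,0.05],[0,-4,0,0,0,0,0.05],[0,-3,0,0,0,0,0.05],[0,0,0,0,0,0,0.05],[0,4,0,0,0,0,0.05],[0,5,0,0,0,0,0.05],[0,5,0,0,0,0,0.05],[0,5,0,0,0,0,0.05]]}}

```text
time: 26.12
tool_pos: [0.4917, 0.1351, 0.384]
tcp_rot: [2.691, -0.251, -0.131]
wrist_force: [-0.8, -0.5, -6.4]
width: 0.143
grip_force: 88.4
```

{"method": "drive_tool", "body": {"rows": [[0,5,0,0,0,0,0.05],[0,5,0,0,0,0,0.05],[0,4,0,0,0,0,0.05],[0,4,0,0,0,0,0.05],[0,3,0,0,0,0,0.05],[0,2,0,0,0,0,0.05],[0,0,0,0,0,0,0.05],[0,0,0,0,0,0,0.05]]}}

```text
time: 26.78
tool_pos: [0.4908, 0.1349, 0.3834]
tcp_rot: [2.645, -0.126, 0.396]
wrist_force: [0.1, -0.3, -5.3]
width: 0.148
grip_force: 88.5
```

```bash
python3 chk.py | sed -e '/^scene/,/^top/{/^[0-9a-f]\{6\} /!b' -e '}' | awk 'NR<=7||/^[0-9a-f]{6} |top|red|green|blue|yellow/' 
```

```text
26.7833 [0.491 0.135 0.383] [[0.95, -0.15, 0.26], [-0.02, -0.89, -0.46], [0.3, 0.43, -0.85]] [ 0.58 -0.12  1.83 -0.55  1.49  2.31] [ 0.1 -0.3 -5.3] 0.14764517878111372
scene lip [ 93. 192.] corners [[158.0, 153.0], [140.0, 113.0], [79.0, 150.0]]
yellow [(48, [99.0, 145.0])]
green []
blue [(15, [101.0, 180.0])]
red [(77, [92.0, 175.0]), (10, [137.0, 171.0])]
masks [(0.48, [85, 168, 97, 179])] [(0.98, [66, 104, 160, 194])]
85817c beb9b5 e9e6e2 e5e0dd ebe7e3 e5e1dd e7e4e0 ede9e5 dfdbd6 a8a49f
7a7572 a6a19e fefefd fefdfc fefdfc fefdfc fefefd fefefc d9d5d2 87827e
7b7673 a6a19e fefefd fefdfc fefdfc fefdfc fefefd fefdfc d4d0cc 87827e
7a7572 a6a19e fefefc fefdfc fefdfc fefdfc fefefd fefdfc d8d4d0 86817d
7a7673 a5a09c fefefd fefdfc fefdfc fefdfc fefefd fefefc dad7d3 847f7b
7a7572 a4a09c fefefd fefdfc fefdfc fefdfc fefefd fefefc d2ceca 87827e
787471 a39e9b eef0eb fefdfc fefdfc fefdfc fefefd fefefd d9d6d2 7d7875
696563 75716e 888780 d9d6d3 fefefd fefefd fefefd fefefd d2cfcb 787470
77736f 77726f 77726f 76716e 999491 d3cfcc efdfd3 ead8cb a79384 6e5f55
787370 7f7a76 907f66 797571 6a6664 7c7876 f3c
[... 752 characters left out ...]

c0bfb8 cfcec6 ceccc4 cac9c1 cac9c0 cbc9c1 cdcbc3 cecdc5 c9c7bf 91918b
bebdb6 cecdc5 cdccc3 cac9c1 cbc9c1 cbcac1 cdccc4 cfcdc5 cac8c0 8d8d87
879888 899487 a09f99 b2b0a9 c9c8c0 cccac3 ceccc4 d0cec6 cac9c1 91908b
669876 587560 767671 7b7a76 aaa9a2 cbc9c2 cfcdc5 d0cfc6 c8c6bf 807f7a
88a16f 7f875e 74736e 6f6e6a 807f7a aaa8a2 b1afa8 adaca5 9a9993 706f6b
b1934b a3884b 64625d 5e5d5a 6e6d69 74736f 757470 797873 696864 6f6f6a
716146 685d49 5d5c58 5c5c58 73736f 989791 9d9b96 a2a19b 96958f 807f7a
444f55 454e53 5b514e 5c5551 95948f bab9b2 bab9b1 b9b8b0 c2c1b9 84837e
626563 655f5d 5f3330 5b4441 84837f c0bfb7 cdcbc3 cbc9c1 cac9c1 888782
7b776e 786d65 61332f 4c3e3b 40403e 94928c a4a099 a4a099 a19e97 77746f
```

{"method": "drive_tool", "body": {"rows": [[0,-5,0,0,0,0,0.05],[0,-6,0,0,0,0,0.05],[0,-6,0,0,0,0,0.05],[0,-6,0,0,0,0,0.05],[0,-6,0,0,0,0,0.05],[0,-6,0,0,0,0,0.05],[0,-6,0,0,0,0,0.05],[0,-6,0,0,0,0,0.05]]}}

```text
time: 27.75
tool_pos: [0.4939, 0.1344, 0.3833]
tcp_rot: [2.635, -0.38, -0.707]
wrist_force: [-0.1, 0.4, -5.5]
width: 0.152
grip_force: 88.5
```

{"method": "drive_tool", "body": {"rows": [[0,0,0,0,0,0,0.05],[0,0,0,0,0,0,0.05],[0,5,0,0,0,0,0.05],[0,6,0,0,0,0,0.05],[0,6,0,0,0,0,0.05],[0,6,0,0,0,0,0.05],[0,6,0,0,0,0,0.05],[0,6,0,0,0,0,0.05]]}}

```text
time: 28.42
tool_pos: [0.4914, 0.1355, 0.3854]
tcp_rot: [2.682, -0.191, 0.131]
wrist_force: [0.5, 0.2, -5.6]
width: 0.143
grip_force: 88.5
```

{"method": "drive_tool", "body": {"rows": [[0,6,0,0,0,0,0.05],[0,4,0,0,0,0,0.05],[0,2,0,0,0,0,0.05],[0,1,0,0,0,0,0.05],[0,0,0,0,0,0,0.05],[0,0,0,0,0,0,0.05]]}}

```text
time: 28.92
tool_pos: [0.4916, 0.1349, 0.3835]
tcp_rot: [2.641, -0.122, 0.418]
wrist_force: [1.0, -0.3, -5.3]
width: 0.143
grip_force: 88.5
```

```bash
python3 chk.py | awk 'NR<=7||/^[0-9a-f]{6} |top|red|green|blue|yellow/' 
```

```text
28.9167 [0.492 0.135 0.384] [[0.95, -0.16, 0.27], [-0.02, -0.89, -0.46], [0.31, 0.43, -0.85]] [ 0.59 -0.13  1.84 -0.56  1.48  2.32] [ 1.  -0.3 -5.3] 0.14278407750457697
scene lip [ 93. 191.] corners [[158.0, 152.0], [140.0, 112.0], [79.0, 149.0]]
yellow [(46, [99.0, 146.0]), (69, [92.0, 151.0])]
green []
blue [(18, [89.0, 164.0])]
red [(62, [84.0, 153.0]), (11, [137.0, 171.0])]
masks [(0.56, [89, 148, 96, 152])] [(0.94, [67, 105, 162, 193])]
87827f c3bfbb e3e0dc eae6e2 ece8e5 e4e0dc e5e2de ede8e4 d9d4d0 a49f9b
7a7672 afaba7 fefefd fefdfc fefdfc fefefc fefefd fefefd d1cdca 8a8580
7b7773 aeaba7 fefefd fefdfc fefdfc fefdfc fefefd fefdfd d5d1cd 87827e
7a7672 afaba7 fefdfd fefdfc fefdfc fefefc fefefd fefefd d2ceca 85817c
7a7773 ada9a6 fefefd fefdfc fefdfc fefdfc fefefd fefefd d2ceca 827d79
7a7672 ada9a5 fefefc fefdfc fefdfc fefefc fefefd fefefd d3d0cc 86817d
797571 aba7a3 f9f8f6 fefdfc fefefc fefefc fefefd fefefd d8d4d0 817d79
676361 787471 958f8b e3e1df fefefd fefefd fffefd fffefd d0ccc8 73706c
77726f 76726f 76726e 777370 9e9a96 dfdad6 d5c1ac beb799 948a73 6b5c51
787470 807b77 7f7a76 797
[... 773 characters left out ...]

c1bfb8 cfcdc5 cdcbc3 c9c8c0 cac8c0 cac8c1 cccac2 ceccc4 c7c5bd 8c8b86
c2c0b9 ceccc4 cdcbc3 cac8c0 cac8c1 cac9c1 cdcbc3 ceccc4 c7c5bd 888782
bab8b1 a2a09a a09f98 b6b5ae cac9c1 cbc9c2 ceccc4 cfcdc5 c7c5be 8c8b86
b2b0a9 7c7b77 777672 81807b b0afa8 cbc9c1 c7c6be c9c8bf c1c0b8 81807b
aba9a3 868580 74726e 706f6b 898883 9d9e97 708b76 7d8f7f 93928c 757470
676663 656561 61605c 5e5d5a 706f6b 6d6f69 4d6b55 566b5a 686763 74736f
5b5a57 5d5c59 5d5c59 5c5b58 7c7b76 918c80 86784a 92886a 979590 7a7975
5a5956 5f5e5a 64635e 61605c 8d8e8b aa9f88 edc65c d3b273 c1bdb6 7a7874
5a5956 6b6963 7f7c74 696762 676d6f 829297 d78e5e d07858 c4beb6 7f7e79
575450 6a6761 7e7a71 4b4a47 484846 798e9c bf595a cd544e a1968f 77746f
```

The rock moved the cluster across: it is now along the +y wall with two tiles in a second row. A stronger −x tilt should slide it into the lip corner as a compact group.

{"method": "drive_tool", "body": {"rows": [[0,0,0,0,0.008,0.004,0.05],[0,0,0,0,0.016,0.008,0.05],[0,0,0,0,0.02,0.01,0.05],[0,0,0,0,0.02,0.01,0.05],[0,0,0,0,0.016,0.008,0.05],[0,0,0,0,0.008,0.004,0.05],[0,1,0,0,0,0,0.05],[0,2,0,0,0,0,0.05]]}}

```text
time: 29.88
tool_pos: [0.4906, 0.0358, 0.3838]
tcp_rot: [2.627, -0.108, 0.489]
wrist_force: [0.7, 0.5, -5.5]
width: 0.146
grip_force: 88.6
```

{"method": "drive_tool", "body": {"rows": [[0,2,0,0,0,0,0.05],[0,2,0,0,0,0,0.05],[0,2,0,0,0,0,0.05],[0,2,0,0,0,0,0.05],[0,2,0,0,0,0,0.05],[0,2,0,0,0,0,0.05],[0,0,0,0,0,0,0.05],[0,0,0,0,0,0,0.05]]}}

```text
time: 30.55
tool_pos: [0.4894, 0.0366, 0.3831]
tcp_rot: [2.558, -0.037, 0.758]
wrist_force: [0.0, -0.1, -4.4]
width: 0.146
grip_force: 88.7
```

```bash
python3 chk.py | awk 'NR<=7||/^[0-9a-f]{6} |top|red|green|blue|yellow/' 
```

```text
30.55 [0.489 0.037 0.383] [[0.85, -0.15, 0.51], [0.1, -0.89, -0.44], [0.52, 0.43, -0.74]] [ 0.48 -0.39  2.11 -0.74  1.21  2.28] [ 0.  -0.1 -4.4] 0.14552553935633514
scene lip [141. 174.] corners [[202.0, 137.0], [178.0, 94.0], [118.0, 130.0]]
yellow [(9, [140.0, 183.0])]
green [(14, [156.0, 156.0])]
blue [(62, [138.0, 159.0]), (10, [148.0, 175.0])]
red [(78, [134.0, 151.0])]
masks [(0.59, [131, 145, 141, 155]), (0.48, [134, 155, 146, 160]), (0.39, [145, 160, 154, 162])] [(0.74, [113, 110, 206, 180]), (0.44, [230, 169, 312, 223])]
9c9893 b0a9a4 a29d97 a69f9a a09b96 475350 253938 273c3a 283d3c 2a403e
9f9b97 f6f2ee f5f1ed f5f1ec f5f1ec e9e5e1 586360 263a38 273b3a 283e3c
9f9b97 f8f5f1 f7f4ef f7f3ee f6f3ee f7f3ef ede9e5 5e6865 263938 273c3a
9e9996 f8f5f1 f7f3ef f7f3ee f7f2ee f7f3ef f7f4ef dbd7d2 3c4745 263939
9d9995 f8f5f1 f7f3f0 f6f2ee f7f3ee f7f3ef f7f4ef e6e1dc 716e6b 2c3d3b
9d9895 f8f5f1 f7f3ef f6f3ee f7f3ef f7f3ee f8f4f0 e2dcd7 404a48 273a39
827e7a eae6e1 f8f4f0 f7f3ee f7f3ef f7f3ef f5f1ed 848480 243836 273b3a
5a5755 65615e b4aba5 d8bba4 baa89a c7ad98 af9b8a 5f5247 323e3b 263836
6662
[... 826 characters left out ...]

afaea8 c1c0b8 c0bfb7 bdbbb4 bdbbb3 bdbcb4 bebdb5 bebdb6 868580 999892
afaea7 c1c0b8 c0bfb8 bdbcb4 bdbbb4 bebcb4 bfbdb6 bfbeb6 8a8984 9a9993
afaea7 c1c0b9 c1c0b8 bebcb4 bebcb5 bebcb6 bfbeb7 c0beb7 888782 989791
979690 b2b1aa b5b4ac bcbab3 bebcb5 bfbdb6 c0beb7 bcbbb3 767570 979690
535f54 586559 787873 aba9a3 b8b7b0 b7b5af b3b1ab 8a8883 5f5f5b 979690
435848 435848 6b6c66 787773 7c7b77 7a7975 73726e 63625e 6d6d68 81807b
57563e 5b573c 6c6962 7b7b76 7d7c78 7a7975 71706c 96958f 8b8a85 86847f
7b6339 7d6439 7b7870 95948e 9c908a a09791 a9a8a1 bdbcb5 999892 93918b
7c6e56 695d4a 40403e 776a66 9e4843 a37771 b9b7af bcbab2 97958f 9e9d97
5c5044 413d39 424241 807065 88523d 88634f 8b7361 867161 84817b 9a9993
```

Now white is in the corner, blue and red are next along the +y wall, and yellow and green along the −x wall, all within about 55 mm of the lip. I'll raise the tray a little for margin and check once more.

{"method": "drive_tool", "body": {"rows": [[0,0,0,0.002,0.0016,-0.0028,0.05],[0,0,0,0.005,0.004,-0.007,0.05],[0,0,0,0.008,0.0066,-0.0114,0.05],[0,0,0,0.008,0.0066,-0.0114,0.05],[0,0,0,0.008,0.0066,-0.0114,0.05],[0,0,0,0.005,0.004,-0.007,0.05],[0,0,0,0.002,0.0016,-0.0028,0.05],[0,0,0,0,0,0,0.05]]}}

```text
time: 31.52
tool_pos: [0.4905, 0.0368, 0.4588]
tcp_rot: [2.558, -0.04, 0.762]
wrist_force: [-0.6, 0.1, -5.7]
width: 0.143
grip_force: 88.6
```

{"method": "drive_tool", "body": {"rows": [[0,0,0,0,0,0,0.05],[0,0,0,0,0,0,0.05],[0,0,0,0,0,0,0.05],[0,0,0,0,0,0,0.05]]}}

```text
time: 31.85
tool_pos: [0.4898, 0.0365, 0.4552]
tcp_rot: [2.558, -0.038, 0.756]
wrist_force: [-0.3, 0.7, -5.1]
width: 0.143
grip_force: 88.6
```

```bash
python3 chk.py | awk 'NR<=7||/top|red|green|blue|yellow/'; python3 - <<'E'
import cv2,numpy as np
a=cv2.imread("pics/scene_last.png")[70:240,80:330]
cv2.imwrite("pics/fin.png",cv2.resize(a,None,fx=3.2,fy=3.2,interpolation=cv2.INTER_CUBIC))
E
```

```text
31.85 [0.49  0.036 0.455] [[0.85, -0.15, 0.51], [0.1, -0.89, -0.45], [0.52, 0.43, -0.74]] [ 0.48 -0.4   1.99 -0.71  1.31  2.18] [-0.3  0.7 -5.1] 0.14306403400343
scene lip [136. 146.] corners [[200.0, 107.0], [175.0, 62.0], [112.0, 101.0]]
yellow []
green [(13, [152.0, 126.0])]
blue [(72, [133.0, 130.0])]
red [(19, [192.0, 116.0]), (83, [129.0, 122.0]), (12, [118.0, 129.0])]
masks [(0.53, [129, 128, 142, 132]), (0.39, [129, 135, 143, 141]), (0.36, [139, 132, 145, 134])] [(0.61, [102, 73, 204, 154])]
top lip [108. 179.] corners [[165.0, 184.0], [154.0, 128.0], [95.0, 127.0]]
yellow []
green []
blue []
red [(43, [105.0, 156.0])]
```

View pics/fin.png

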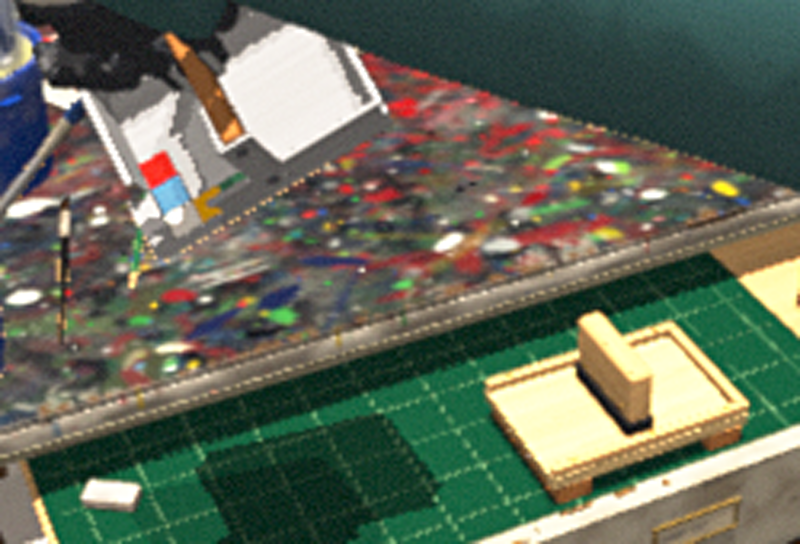

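The final picture shows the tray held high and tilted. Red (157,170), blue (170,195), yellow (210,200) and green (232,180) are grouped round the lip corner with white at about (175,215), and the scraper stands on the board.

```bash
python3 -c "
from workcell import workorder
print(workorder.finish_job())"
```

```text
the job is handed in; nothing more can be done
None
```

I swept all five tiles into the tray, left the scraper standing on the board, and handed the job in at about 32 s with the tray held up and tilted about 42°, lip corner lowest, and all five tiles within about 55 mm of that corner.

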